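# Load a hard drive into a sprung test cradle

### The job

Load the hard drive that stands on its long edge on the bench into the metal test cradle. Its sprung carriage must be pushed back to make room, so that the drive goes down, still upright on its long edge and either way round, onto the cradle's floor between the fixed stop and the carriage, where the spring holds it. Set it down without dropping it or toppling it, let go, and leave the heat sink where it is.

Things in the scene. Friction and masses are not known exactly. Their poses are not given: they have to be found in the camera images.
- hard_drive_centre (a point): Centre of the loose hard drive (grey metal, a green circuit board on one broad side, about 0.45 kg) standing on its long edge: 147 mm long, 102 mm tall as it stands, 20 mm thick (26 with raised details). The centre is 51 mm above its underside. Axes: x along the length, y up, z level across the thickness. Grip it across the thickness, at or just above the centre.
- cradle: Cradle fixed to the bench: dark steel plate 262 x 96 x 10 mm, its top the floor. Origin: underside of the plate, below the centre of a loaded drive, which is at z = 61 mm. x runs along the channel from stop to carriage, y across. Two rails 40 mm apart inside, 20 mm above the floor, x = -60 to 50 mm. A bracket 72 mm tall with two springs is at x = 120 to 167 mm.
- carriage (a joint): How far the carriage is pushed back along cradle +x, in m, 0 to 0.040. It is an upright plate 64 mm wide, z = 14 to 106 mm, face at x = 59.5 mm when relaxed (gap to the stop 133 mm; a drive needs 14 mm more). It springs back at once: 3 N at 0, 4.3 N at 0.014, 6.4 N at 0.040. The end of the held drive can push it.
- cpu_cooler: Bystander: loose finned aluminium heat sink, 90 x 66 x 34 mm, lying on the bench; origin at the centre of its underside. Not to be moved.
- cradle_stop (a point): Middle of the top inner edge of the cradle's fixed stop, a lip 14 mm thick and 70 mm wide, 30 mm above the floor (40 mm above the bench); its inner face is at x = -73.5 mm in the cradle's frame. A drive held with its underside above it can be moved along the channel over it.

How it is judged (in metres and radians):
At the end, for the whole second after the job is handed in: The drive stands on the cradle floor (centre 61 mm above the bench, within 7), upright and along the channel within 11 degrees, within 18 mm sideways, centre -10 to +28 mm along x from the cradle's origin, and holds the carriage back by over 9 mm (z of hard_drive_centre in the frame of cradle between 0.054 and 0.068 m and x of hard_drive_centre in the frame of cradle between -0.01 and 0.028 m and y of hard_drive_centre in the frame of cradle between -0.018 and 0.018 m and angle between the x axis of hard_drive_centre and the x axis of cradle, either way round below 0.2 rad and angle between hard_drive_centre's own y axis and vertical below 0.2 rad and value of joint carriage above 0.009 m); the robot touches nothing.
It fails at once if the heat sink is shifted by more than 30 mm (distance of cpu_cooler from where it was at the start of the episode above 0.03 m).
It fails at once if the drive is toppled (tilted more than 40 degrees) (angle between hard_drive_centre's own y axis and vertical above 0.7 rad).
It fails at once if the drive is dropped into the cradle (faster than 0.5 m/s less than 35 mm above the floor) (horizontal distance between hard_drive_centre and cradle below 0.05 m and z of hard_drive_centre in the frame of cradle below 0.096 m and linear speed of hard_drive above 0.5 m/s).
It also fails if it takes over 38 s, if anything falls off the work surface, if the arm or the gripper's body presses on something with over 40 N, if the wrist force passes 120 N, or if a joint passes its speed limit or range.

### The arm

A 6-joint arm with a two-finger parallel gripper is mounted at the origin on a cart in front of the work surface, level with it; the furniture and walls round the work are solid. World frame = base frame: x ahead of the robot, y to its left, z up, the work surface at z = 0. Lengths are in mm, angles in rad, forces in N, time in s.
With the tool pointing down it reaches from about 275 to 825 mm from the base axis. Payload 5.2 kg.
Tool frame: the origin (TCP) lies at the very end of the fingers, on their centre line; the grasp point (between the pads) lies 19 mm behind it; z points along the fingers, y is the line along which they close (so a half turn about z gives the same grasp; the last joint's range is limited). The gripper opens to 93 mm and grips with 3 to 60 N. Pads are 15 mm wide; open, the fingers measure 128 mm over their backs; the gripper's body (75 mm by 188 mm) begins 65 mm behind the grasp point.
Start: joints at [1.137, 0.259, 1.535, -0, 1.348, -0.203], TCP at [125.793, 535.426, 218.653] pointing down, gripper open.
Joint ranges: [-3.14, 3.14], [-0.91, 2.08], [0.19, 2.58], [-1.22, 4.36], [0.22, 2.71], [-3.12, 3.12]. Speed limits (rad/s): [2.57, 2.57, 3.14, 3.14, 3.14, 3.14].

### API

Orientations are given as [roll, pitch, yaw] about the fixed x, y, z axes, in that order (R = Rz(yaw) Ry(pitch) Rx(roll)).
In Python, from bench import robot gives the robot as it stands. The module is installed in compiled form; this text tells all that it offers. Calls block until the motion is done:
- robot.move_ptp(position, orientation): joint-space move of the TCP to a pose.
- robot.move_linear(position, ori=None, speed=150, f_stop=None): straight line of the TCP; ori=None keeps the orientation; speed is the mean speed in mm/s. With f_stop (N) it stops when the force on the tool has changed by that much, and returns True; else False.
- robot.move_j(angles): joint-space move.
- robot.move_gripper(opening): opening from 0.0 (shut) to 1.0 (fully open); the grip force is fixed at half the most; returns when the fingers have stopped.
- robot.sleep(seconds).
- robot.inverse_kinematics(position, orientation): joint angles nearest the present ones, or None.
- robot.get_image(name): name is "side" or "top" or "wrist"; returns a dict with "img" (420x560x3 uint8, blue, green, red), "fovy" (degrees; the focal length in pixels is half the picture's height over the tangent of half this angle, whatever the lens; pixels are square), "cx", "cy" (the principal point, pixels), "eye" and "orientation" of the camera in the world. Camera axes: x right, y down, z forward; pixel columns grow to the right and rows downward; lengths in mm; the calibration is good to about 2 mm. The wrist camera is an equidistant fisheye: a pixel r from the principal point sees the ray r / f radians off the axis. A picture is of the moment at which its call begins. There is no depth.
A pose or a line that the arm cannot do raises robot.MotionError and nothing moves.
- robot.hand_in(): hands the job in; it is judged then, once.
Readings, each from a call of its own:
- robot.current_t(): time.
- robot.current_qpos(): joint angles.
- robot.current_joint_vel(): joint speeds.
- robot.current_joint_efforts(): joint torques, N m.
- robot.current_tcp_pos(): TCP position.
- robot.current_eef_rot(): TCP orientation.
- robot.current_contact_force(): force on the tool from outside, world axes, zero at the start.
- robot.current_ft_torque(): the same for the moment, N m.
- robot.current_gripper_width(): opening from 0.0 (shut) to 1.0 (fully open).
- robot.current_finger_force(): force on a finger pad.
Only numpy, scipy, OpenCV 4.12 (cv2) and the standard library are available. Lean on these libraries where they do the work, as an engineer would, in place of code of your own. Each camera call takes 0.05 s, during which the arm holds its last target. There are 200 camera calls.

## Working session

There is one attempt and no reset: what is moved stays moved. The work goes in short steps, each a Python script; the robot and the scene stay as the last script left them, time stands still between calls to the robot, and variables do not carry over. Pictures are saved under pics/ and viewed, at most 10 in all, crops included, and the job is handed in when it is done.

```bash
mkdir -p pics
cat > h.py <<'E'
import numpy as np, cv2
from scipy.spatial.transform import Rotation as R
from bench import robot
def rot(o):
    o=np.array(o,float); return o if o.shape==(3,3) else R.from_euler('xyz',o).as_matrix()
def ray(c,u,v):
    f=c['img'].shape[0]/2/np.tan(np.radians(c['fovy'])/2)
    x=np.array([u-c['cx'],v-c['cy']],float)
    if c.get('fish'):
        r=np.hypot(*x); t=r/f; d=np.array([*(x/max(r,1e-9)*np.sin(t)),np.cos(t)])
    else: d=np.array([x[0]/f,x[1]/f,1])
    return np.array(c['eye'],float), rot(c['orientation'])@d
def onz(c,u,v,z):
    e,d=ray(c,u,v); return e+d*(z-e[2])/d[2]
def cam(n,save=None):
    c=robot.get_image(n); c['fish']=n=='wrist'
    if save: cv2.imwrite('pics/'+save+'.png',c['img'])
    return c
def tri(a,b):
    (p,d),(q,e)=ray(*a),ray(*b); s=np.linalg.lstsq(np.c_[d,-e],q-p,rcond=None)[0]
    P,Q=p+s[0]*d,q+s[1]*e; return (P+Q)/2,np.linalg.norm(P-Q)
E
python3 - <<'E'
from h import *
for n in('top','side'):
    c=cam(n,n+'0'); print(n,c['fovy'],c['cx'],c['cy'],c['eye'],c['orientation'])
print(robot.current_eef_rot(),robot.current_t())
E
```

```text
top 57.304191160147205 278.6988419210181 207.40338837711312 [415.60432691 203.07720481 901.62824142] [-2.9783119   0.00398482 -1.54275764]
side 43.00827605587354 283.53418061951004 204.62761093453074 [146.69499452 124.10814288 816.43190055] [-2.62694977  0.01049696 -1.34634409]
[-3.13992035e+00 -3.46146283e-04  2.91077497e+00] 0.1
```

View pics/top0.png

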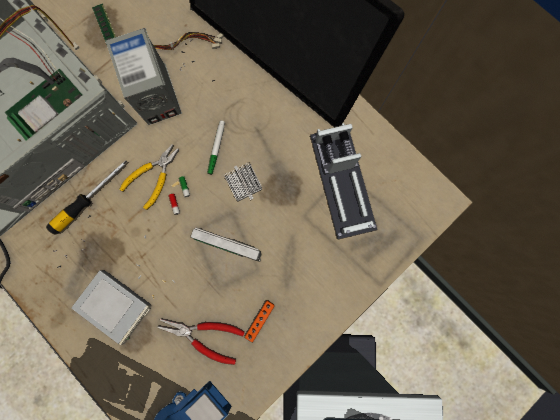

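View pics/side0.png

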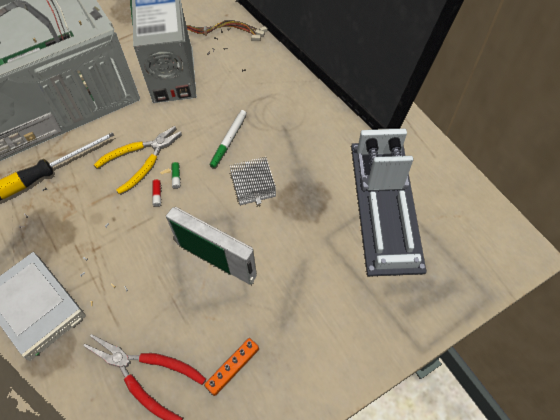

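The top view shows the drive's upper edge from (192,232) to (260,256). The cradle runs from its stop at (358,230) to its carriage at (345,160), with the bracket at (335,130). The heat sink is at (243,181). The side view agrees, with the circuit board facing that camera. I'll zoom in on the key parts for corners.

Run:
```python
from h import *
t=cv2.imread('pics/top0.png')
a=cv2.resize(t[115:245,300:385],None,fx=4.5,fy=4.5,interpolation=cv2.INTER_CUBIC)
b=cv2.resize(t[215:275,180:270],None,fx=4.5,fy=4.5,interpolation=cv2.INTER_CUBIC)
o=np.zeros((590,800,3),np.uint8); o[:a.shape[0],:a.shape[1]]=a[:590]; o[:b.shape[0],390:390+b.shape[1]]=b
cv2.imwrite('pics/crop.png',o)
c=cam('top')
g=t.astype(int); m=((g.min(2)>150)&(g.max(2)-g.min(2)<25)).astype(np.uint8)
def rect(x0,y0,x1,y1,z):
    mm=np.zeros_like(m); mm[y0:y1,x0:x1]=m[y0:y1,x0:x1]
    n,l,s,_=cv2.connectedComponentsWithStats(mm)
    for k in range(1,n):
        if s[k,4]<40: continue
        r=cv2.minAreaRect(np.argwhere(l==k)[:,::-1].astype(np.float32)); bx=cv2.boxPoints(r)
        P=np.array([onz(c,u,v,z)[:2] for u,v in bx])
        print(s[k],bx.round(1).tolist(),P.round(1).tolist(),P.mean(0).round(1),[np.linalg.norm(P[i]-P[i-1]).round(1) for i in(1,2)])
print('drive');rect(185,220,270,270,102)
print('cradle');rect(300,115,385,245,40)
```

```text
drive
[191 228  68  31 638] [[190.39999389648438, 236.60000610351562], [193.6999969482422, 227.0], [258.8999938964844, 249.6999969482422], [255.60000610351562, 259.20001220703125]] [[480.6, 392.2], [500.8, 386.5], [457.4, 248.5], [437.5, 254.6]] [469.1 320.5] [np.float64(21.0), np.float64(144.7)]
cradle
[318 123  34  12 158] [[317.29998779296875, 128.89999389648438], [350.3999938964844, 121.30000305175781], [351.79998779296875, 127.69999694824219], [318.79998779296875, 135.3000030517578]] [[746.7, 125.1], [767.7, 47.4], [752.0, 43.9], [731.2, 121.4]] [749.4  84.4] [np.float64(80.5), np.float64(16.0)]
[333 154  28   9 106] [[332.3999938964844, 159.3000030517578], [359.79998779296875, 153.0], [360.6000061035156, 156.60000610351562], [333.20001220703125, 162.89999389648438]] [[673.8, 89.2], [690.7, 25.7], [682.2, 23.9], [665.3, 87.3]] [678.   56.5] [np.float64(65.7), np.float64(8.8)]
[352 172  15  44 149] [[351.5, 172.10000610351562], [354.70001220703125, 171.3000030517578], [366.79998779296875, 214.8000030517578], [363.6000061035156, 215.6999969482422]] [[644.4, 45.0], [646.7, 37.7], [545.9, 10.8], [543.7, 17.9]] [595.2  27.8] [np.float64(7.6), np.float64(104.2)]
[331 176  15  45 154] [[330.6000061035156, 176.60000610351562], [333.79998779296875, 175.8000030517578], [345.79998779296875, 219.8000030517578], [342.6000061035156, 220.60000610351562]] [[632.4, 93.0], [634.7, 85.7], [533.3, 58.1], [531.1, 65.3]] [582.8  75.5] [np.float64(7.7), np.float64(105.1)]
[344 221  30  12 146] [[343.20001220703125, 227.60000610351562], [372.20001220703125, 220.6999969482422], [373.5, 225.89999389648438], [344.3999938964844, 232.8000030517578]] [[515.4, 64.1], [532.9, -1.3], [521.1, -4.0], [503.7, 61.3]] [518.2  30. ] [np.float64(67.7), np.float64(12.1)]
```

View pics/crop.png

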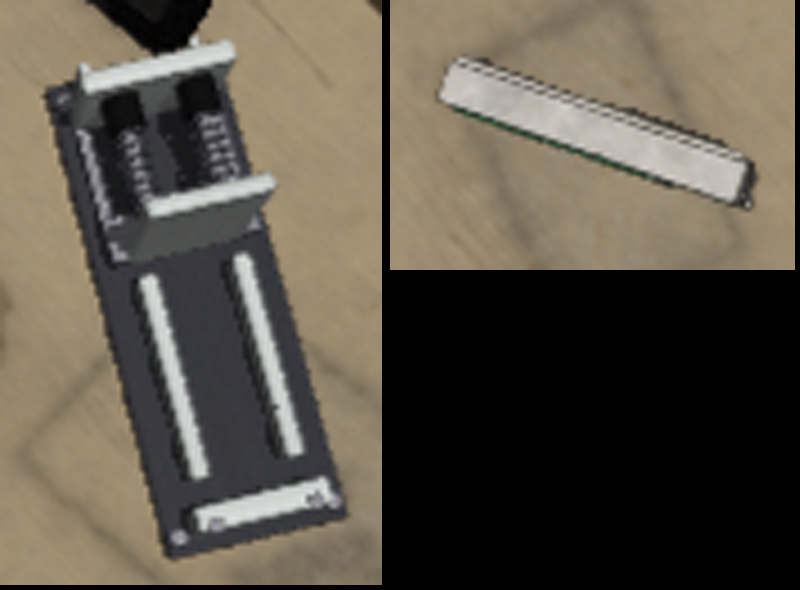

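Run:
```python
from h import *
p=np.array([468.5,319.5]); o=[np.pi,0,np.radians(72.6)]
robot.move_ptp([*p,170],o)
cam('wrist','w1')
robot.move_linear([*p,37],speed=120,f_stop=8)
print(robot.current_tcp_pos())
robot.move_gripper(0.0)
print(robot.current_gripper_width()*93,robot.current_finger_force())
robot.move_linear([*p,60],speed=60)
cam('side','s2');cam('top','t2')
print(robot.current_contact_force(),robot.current_ft_torque(),robot.current_gripper_width()*93,robot.current_t())
```

```text
[469.07578934 319.77399559  37.7358232 ]
19.97011332873973 29.99901294708252
[-0.13284528 -0.56023357 -3.59123349] [-0.06221995  0.1713306  -0.01465816] 19.975786850184814 4.725
```

View pics/s2.png

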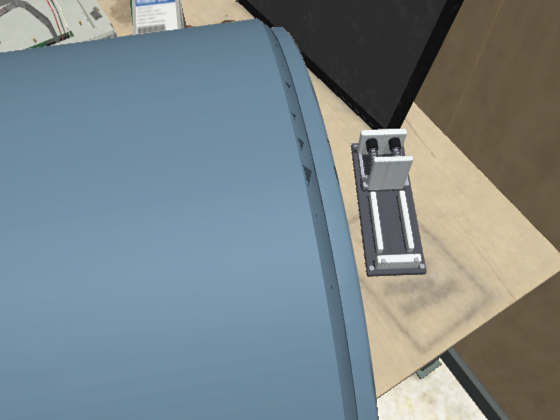

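View pics/w1.png

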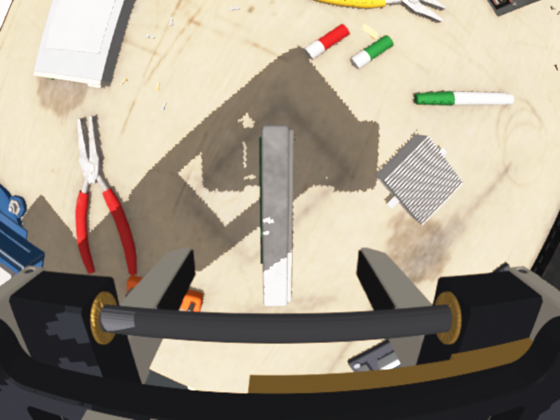

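The side view is blocked by the arm. The wrist view, taken before the grasp, shows the drive centred between the fingers, with its top edge running from (278,127) to about (278,290–303). I'll take a wrist picture now, with the drive held and higher up, to check where the grasp sits along its length.

Run:
```python
from h import *
p=robot.current_tcp_pos()
robot.move_linear([p[0],p[1],125],speed=120)
c=cam('wrist','w3'); print(c['fovy'],c['cx'],c['cy'],c['eye'],c['orientation'])
t=robot.current_tcp_pos(); print(t)
a=np.radians(72.6);ax=np.array([np.cos(a),np.sin(a)])
ztop=t[2]+65 # 37->102
for v in range(100,421,20):
    P=onz(c,278,v,ztop)[:2]-t[:2]; print(v,(P@ax).round(1),(P@[-ax[1],ax[0]]).round(1))
print(robot.current_contact_force(),robot.current_ft_torque(),robot.current_t())
```

```text
65.70646984690485 275.40809984877404 212.89806430699068 [490.73010495 391.87115122 290.14419396] [ 2.85963273e+00  1.11040805e-03 -3.03216259e-01]
[467.4302908  319.02662692 123.9217319 ]
100 83.1 -1.1
120 76.9 -1.1
140 70.6 -1.1
160 64.3 -1.2
180 58.0 -1.2
200 51.5 -1.2
220 44.7 -1.2
240 37.8 -1.2
260 30.4 -1.2
280 22.7 -1.3
300 14.4 -1.3
320 5.5 -1.3
340 -4.2 -1.4
360 -14.9 -1.4
380 -26.9 -1.5
400 -40.5 -1.6
420 -56.1 -1.6
[-0.64779046 -0.19020911 -4.82292041] [-0.08947288  0.12424091  0.00420893] 5.4667
```

View pics/w3.png

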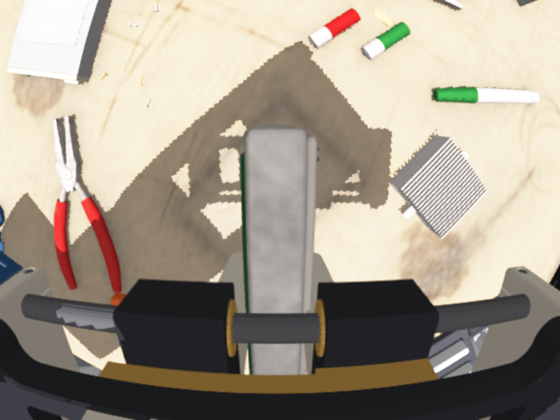

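The far top end of the drive is at (278,128), which is 74 mm from the TCP. The grasp is therefore centred within 1 mm and level. Next I'll move to the cradle and insert.

```bash
cat >> h.py <<'E'
O=np.array([596.,51.]); Y=0.262; X=np.array([np.cos(Y),np.sin(Y)]); N=np.array([-X[1],X[0]])
def W(x,z,y=0): return [*(O+X*x+N*y),z]
def st(m):
    t=robot.current_tcp_pos(); d=t[:2]-O
    print(m,(d@X).round(1),(d@N).round(1),t[2].round(1),robot.current_contact_force().round(1),robot.current_ft_torque().round(2),robot.current_t())
E
python3 - <<'E'
from h import *
o=[np.pi,0,Y]
robot.move_ptp(W(-30,135),o); st('above')
robot.move_linear(W(-30,86),speed=80); robot.sleep(.3); st('low')
cam('wrist','w4');cam('side','s4')
E
```

```text
above -30.2 1.2 134.6 [ 0.2  0.4 -3.9] [-0.07  0.21  0.06] 6.5917
low -29.7 -0.1 86.5 [ 1.1 -0.5 -4.2] [0.01 0.23 0.01] 7.65
```

View pics/w4.png

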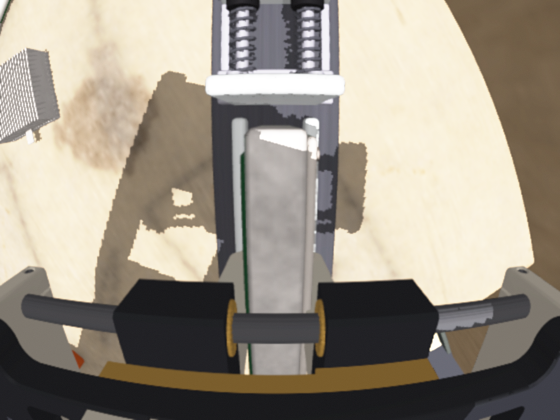

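View pics/s4.png

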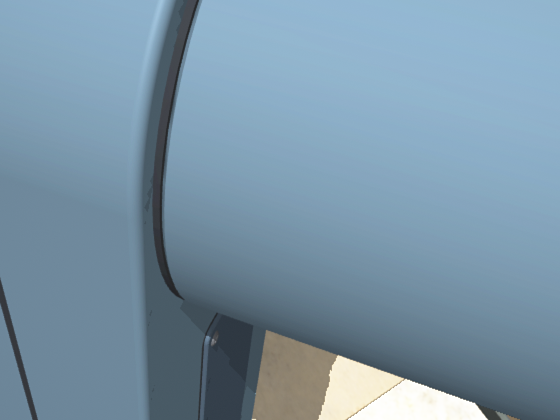

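The wrist view shows the drive (columns 245–310) centred and parallel between the rails, with its lead end at row 128, just short of the carriage at row 97. Next I'll push it back, lower it, and ease it onto the stop.

Run:
```python
from h import *
print(robot.move_linear(W(8,86),speed=40,f_stop=20)); robot.sleep(.2); st('pushed')
cam('wrist','w5')
print(robot.move_linear(W(8,52),speed=40,f_stop=12)); robot.sleep(.2); st('down1')
```

```text
False
pushed 7.6 0.0 85.8 [-5.5 -1.6 -3.3] [-0.31  0.9  -0.03] 9.05
False
down1 7.5 0.1 51.5 [-5.  -2.3 -6.5] [-0.3   0.98 -0.  ] 10.3
```

View pics/w5.png

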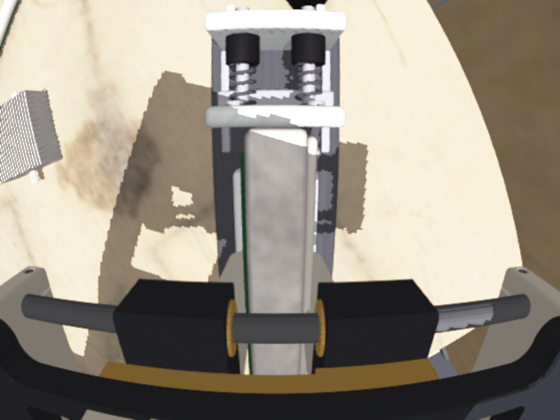

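The carriage is pushed back against the drive's end at (278,128), and the drive hasn't slipped in the grip. I'll finish lowering it and back onto the stop.

Run:
```python
from h import *
print(robot.move_linear(W(8,44),speed=15,f_stop=5)); st('floor')
z=robot.current_tcp_pos()[2]
print(robot.move_linear(W(-6,z+.5),speed=15,f_stop=6)); robot.sleep(.2); st('stop')
cam('wrist','w6')
```

```text
True
floor 5.8 0.6 49.9 [-4.9 -2.4 -1. ] [-0.23  0.5  -0.01] 10.5417
True
stop -0.9 0.9 48.5 [3.8 2.2 4.9] [ 0.21 -0.94 -0.02] 11.175
```

Run:
```python
from h import *
t=robot.current_tcp_pos(); print(robot.move_linear([t[0],t[1],46.5],speed=10,f_stop=5)); st('pressed')
robot.move_gripper(0.65); robot.sleep(.3); st('open')
t=robot.current_tcp_pos()
robot.move_linear([t[0],t[1],150],speed=80); 
c=cam('wrist','w7')
robot.move_ptp([300,450,220],[np.pi,0,1.2]); st('away')
cam('side','s7');cam('top','t7')
a=cv2.imread('pics/s7.png');b=cv2.imread('pics/t7.png')
cv2.imwrite('pics/f.png',np.hstack([cv2.resize(a[100:300,320:450],(390,600)),cv2.resize(b[110:250,295:390],(407,600))]))
```

```text
True
pressed -1.1 0.9 47.4 [-2.4 -0.6  2.6] [-0.03 -0.07 -0.02] 11.475
open 1.1 0.4 48.4 [ 0.3 -0.7  0.2] [-0.04  0.15  0.03] 12.6
away -181.9 461.4 219.7 [-1.2  0.1  0.3] [-0.02  0.09  0.01] 15.8917
```

View pics/f.png

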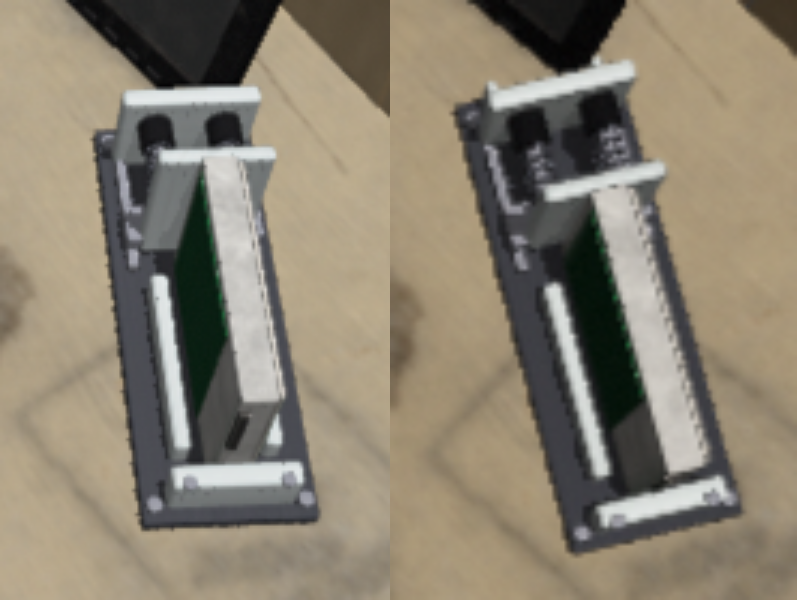

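The drive is in the cradle between the stop and the carriage, and nothing touches it. One check of the top face for sideways offset and tilt, then hand in.

Run:
```python
from h import *
for n in('top','side'):
    c=cam(n); s=(390,295,110,407/95,600/140) if n=='top' else (0,320,100,3,3)
    pts=[(595,193),(637,186),(709,458),(667,475)] if n=='top' else [(203,158),(237,153),(284,398),(240,405)]
    Q=np.array([onz(c,s[1]+(u-s[0])/s[3],s[2]+v/s[4],112)[:2]-O for u,v in pts])
    print(n,np.c_[Q@X,Q@N].round(1).tolist(),(Q@X).mean(),(Q@N).mean())
```

```text
top [[70.6, 7.5], [69.2, -13.7], [-70.6, -11.8], [-73.9, 10.2]] -1.1819733028314339 -1.9531987553646837
side [[71.7, 9.1], [74.1, -9.5], [-72.4, -11.4], [-75.3, 10.6]] -0.4693264623303399 -0.3178260413296723
```

Both views put the drive's top centre within 2 mm of where it should be, at the right height, upright and aligned.

```bash
python3 -c "
from h import *
print(robot.hand_in(),robot.current_t())"
```

```text
the job is handed in; nothing more can be done
the job is handed in; nothing more can be done
```

I loaded the drive upright into the cradle, against the stop with the sprung carriage holding it, and released it; the heat sink was not touched. The job is handed in at about 16 s of the 38 s allowed, but no verdict came back.

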